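# Log the sample tube, then hold the viewer's amber shield at the working mark

## Robot

A 6-joint arm with a two-finger parallel gripper is mounted at the origin on the work surface. World frame = base frame: x ahead of the robot, y to its left, z up, the work surface at z = 0. Lengths are in m, angles in rad, forces in N, time in s.
With the tool pointing down it reaches from about 0.375 to 0.9 m from the base axis. Payload 3.1 kg.
Tool frame: the origin (TCP) lies on the centre line of the jaws, within the pads' length; the fingertips stand manip.finger_overhang ahead of it and the grasp point (between the pads) lies 11 mm behind it (manip.finger_overhang is the distance from the TCP to the fingertips, in m); y points along the fingers, z is the direction in which the jaws open and shut, and the axes are right-handed (so a half turn about y gives the same grasp; the last joint's range is limited). The gripper opens to 85 mm and grips with 20 to 120 N. Pads are 22 mm wide; open, the fingers measure 114 mm over their backs; the gripper's body (76 mm by 85 mm) begins 54 mm behind the grasp point. The pads swing forward as they close: fully open they stand 13 mm farther back than shut.
Start: joints at [1.028, 0.527, 1.433, -0, 1.181, -0.178], TCP at [0.223, 0.584, 0.239] pointing down, gripper open.
Joint ranges: [-3.08, 3.08], [-0.75, 2.2], [0.22, 2.44], [-1.43, 4.57], [0, 2.65], [-2.85, 2.85]. Speed limits (rad/s): [2.79, 2.79, 3.14, 3.14, 3.14, 3.14].

## Interface

Orientations are given as a unit quaternion [x, y, z, w].
In Python, from station import manip gives the robot as it stands.
- The arm moves only by the tool send_rows, never from a script. Its argument "plan" is a list of rows, each an object with "linear": the shift along the tool's x, y, z in units of 30 mm (1.0 is 30 mm), a list of three; "roll": the turn about the tool's y in units of 6 degrees (1.0 is 6 degrees). In form: [{"linear": [tx, ty, tz], "roll": roll}, ...]. A call has exactly 5 rows; each row shifts and turns the commanded pose from where the row before left it, along the tool's axes as they then stand; what a row does not reach is not made up. A row lasts 1/8 s, in which the tool goes at most 62.5 mm and 10.7 degrees, less where a joint would pass 70% of its speed; a pose out of reach is approached as far as the arm can. A call is refused whole if a number of a shift passes 1 or a number of a turn 1, either way. A call with a gripper value outside its range is refused whole. "claw" is the finger opening in mm, from 0 to 85.4, set as the call begins (left out, the last holds). The fingers move at their own pace and stop on an object; "force" is the grip in N (left out, the last holds). Time passes only in rows, so rows that do not move let the fingers close, or fill a call up. It gives the time, the measured TCP pose, the force and the opening at its end, in the units of the state.
- manip.sense(): the state, without advancing time (a new reading comes with each control period).
- manip.snapshot(name): name is "scene" or "top" or "wrist"; returns the picture (400x640x3 uint8, blue, green, red); there is no depth.
- manip.get_calibration(name): a dict with "fovy" (degrees; the focal length in pixels is half the picture's height over the tangent of half this angle, whatever the lens; pixels are square), "cx", "cy" (the principal point, pixels), "k1" (the pictures are not rectified: a ray, as slopes to the right and down, at radius r is drawn at 1 + k1 r^2 times it, then the intrinsics apply), "cam_to_world" (4x4, takes a point from camera to world coordinates); the wrist camera has in their place "tool_from_camera" (4x4, takes a point from camera to tool coordinates, whose origin is the TCP and whose axes are the tool frame's). Camera axes: x right, y down, z forward; pixel columns grow to the right and rows downward; lengths in m; the calibration is good to about 2 mm. A picture is of the moment at which its call begins: read the wrist's pose just before it. get_calibration takes no time and is no camera call.
- manip.sign_off(): hands the job in, once; it reports no verdict.
Trained networks look in the newest picture that a camera, given by its name, has taken for a name from the list of things; names that differ only in an ending like _2 or _b are one class to them, and where a whole thing is asked for, a point or a joint stands for the part that bears it (a point fixed in the world has none). Each returns a list of dicts, best first, with "p" (0 to 1); they miss things now and then, are a little off and sometimes report something else, mostly with a low value. They report only what shows in the picture. A call takes as long as a camera call. They do not tell look-alikes from the thing itself.
- manip.look_for(camera, query): "extent" ([left, top, right, bottom] in pixels, round what is visible of it).
The state is a dict: "t": time; "q": joint angles; "qd": joint speeds; "tau": joint torques, N m; "tcp_pos": TCP position; "tool_rot": TCP orientation; "force": force on the tool from outside, world axes, zero at the start; "ft_torque": the same for the moment, N m; "finger_gap": opening from 0.0 (shut) to 1.0 (fully open).
Only numpy, scipy, OpenCV 4.12 (cv2) and the standard library are available. Lean on these libraries where they do the work, as an engineer would, in place of code of your own. Each camera call takes 0.05 s, during which the arm holds its last target.

## Task

A colleague is about to pipette from the plate in the blue-light viewer into the blue-capped sample tube. First log the tube: turn it in its well until the middle of its barcode label faces the scanner, and let go of it, standing in its well. Then raise the viewer's spring-hinged amber shield until its white pointer is at the middle of the red clip on the angle scale, not well past it, and finish holding it there, still in the gripper, while the colleague works; leave the clip, the plate and everything else on the bench where they are.

Things in the scene. Friction and masses are not known exactly. Their poses are not given: they have to be found in the camera images.
- reader: fixed tube station: aluminium foot plate (180 x 100 mm) with a blue tube well and a black barcode scanner. Origin: centre of its underside, on the bench; +x runs from well to scanner, z up. Well block: 56 x 56 mm, top 52 mm above the bench, axis 55 mm from the origin towards -x. Scanner: 42 x 54 mm, top 90 mm above the bench, its face 76 mm from the well's axis
- well (a point): centre of the well's floor, 12 mm above the bench; the round well is 40 mm deep and 31.5 mm wide; the tube stands on its floor
- scan_window (a point): centre of the scanner's dark red window, which looks along the reader's -x at the tube, 68 mm above the bench
- tube: clear sample tube, 29 mm across, blue screw cap (35 mm across, 22 mm high), 117 mm high in all, 40 to 77 g, loose in the well, where it turns easily. Origin: centre of its underside, z along it. +x points through the middle of its white black-barred label (42 mm high, 110 degrees wide); an ink line on the cap marks that side. Grip the cap from above to turn it
- tube_label (a point): middle of the label, on the tube's surface, 68 mm above the tube's underside
- tube_cap (a point): on the tube's axis, middle of the cap's height, 106 mm above the tube's underside: the place to grip
- viewer: fixed blue-light viewer: white housing (250 mm along x, 270 mm along y), glowing bed, grey rim 76 mm above the bench, amber shield on top. Origin: centre of the underside, on the bench; its front faces its -x, z up. An upright aluminium angle scale (up to 220 mm above the bench, a tick every 10 degrees) stands along its right (-y) side, 142 mm from the middle
- hinge_mid (a point): middle of the shield's hinge line, which runs along the viewer's y at the rear, 100 mm behind the viewer's origin and 80 mm above the bench
- shield: amber shield, black frame 215 x 250 mm, 0.35 to 0.6 kg. Origin: middle of its hinge line; x from its front edge to the hinge, y the viewer's y. Shield angle = tilt of its x below level: 0 shut, growing as the front edge rises, up to 1.3 rad. A spring and its weight pull it shut with about 0.8 to 1.1 N m (4 to 6 N at the handle); let go, it falls shut
- shield_handle (a point): the shield's steel handle: a round bar 12 mm thick, 120 mm long, along the viewer's y, on a post at each end, 27 mm clear of the frame. This point is the middle of the bar. When shut it lies 195 mm in front of the hinge line and 43 mm above it. It moves on an arc about that line; pinched from above, the bar turns between the fingers as the shield rises
- shield_pointer (a point): white pointer on the shield's right edge, 130 mm from the hinge line and 5 mm above it when shut. Its axes turn with the shield (x from the front edge to the hinge, y the viewer's y)
- clip (a joint): where the red clip sits on the angle scale, in rad: the shield angle at which the pointer is at the middle of the clip. Between 0.4 and 0.85 at the start
- clip_mid (a point): middle of the red clip (30 x 13 x 18 mm, 18 mm along the arc) on the scale, 130 mm from the hinge line; its axes are those that the pointer has when it is at the clip
- plate: white 96-well plate, 86 x 127 x 17 mm, loose on the viewer's bed under the shield. Origin: centre of its underside
- yellow_tips: yellow-topped pipette tip box, 86 x 124 x 66 mm; loose bystander, origin at the centre of its underside
- dark_tips: black-topped tip rack on a white base, 86 x 124 x 59 mm; loose bystander, origin at the centre of its underside
- tube_rack: green rack, 80 x 150 mm, with three orange-capped spare tubes that stand in it (123 mm high in all); loose bystander, origin at the centre of its underside
- amber_bottle: amber reagent bottle, 70 mm across, 140 mm high; loose bystander, origin at the centre of its underside
- beaker: clear beaker, 74 mm across, 85 mm high; loose bystander, origin at the centre of its underside
- timer: small grey bench timer, 60 x 70 x 20 mm; loose bystander, origin at the centre of its underside
Things that resemble listed ones, but are neither listed nor needed, are in the scene too. Leave any purple look-alike of the reader alone. What is shaped like the tube but turquoise is not meant.

How it is judged:
By the outcome, as a careful person would: the job done as asked, in the order asked, and still so for the second after the job is handed in, while the arm keeps its last pose, push and grip.
It also fails if it takes over 72 s, if anything falls off the work surface, if the arm or the gripper's body presses on something with over 40 N, if the wrist force passes 120 N, or if a joint passes its speed limit or range.

## Working session

There is one attempt and no reset: what is moved stays moved. The work goes in short steps, Python scripts to look and compute and a tool call to move; the robot and the scene stay as the last step left them, time stands still between calls to the robot, and variables do not carry over. Pictures are saved under pics/ and viewed, and the job is handed in when it is done.

Besides the shell and the picture viewer there is one more tool, called after "Request:" by a JSON object that holds its "name" and its "arguments", one argument or row to a line. send_rows: Moves the arm, as the interface text tells. Its arguments: {"type":"object","properties":{"plan":{"type":"array"},"claw":{"type":"number"},"force":{"type":"number"}},"required":["plan"]}

```bash
ls; mkdir -p pics
python3 - <<'E'
from station import manip
import cv2
print(manip.sense()); print(manip.finger_overhang)
for c in ["scene","top","wrist"]:
    im=manip.snapshot(c); cv2.imwrite(f"pics/{c}0.png",im); print(c,manip.get_calibration(c))
    for n in ["reader","tube","viewer","shield_handle","shield","clip","shield_pointer","plate"]:
        try: print(n,[( [round(v) for v in d["extent"]],round(d["p"],2)) for d in manip.look_for(c,n)][:4])
        except Exception as e: print(n,e)
print(manip.sense()["t"])
E
```

```text
pics
{'t': 0.0, 'q': array([ 1.02750360e+00,  5.28431033e-01,  1.43393692e+00, -5.71272341e-06,
        1.18140013e+00, -1.78508190e-01]), 'qd': array([ 0.00090783,  0.0009106 , -0.00059849,  0.00019396,  0.00041884,
       -0.00256767]), 'tau': array([ 1.73474182e-04, -4.42351019e+01, -1.78024828e+01, -3.01282789e-04,
        8.54195212e-03, -8.47853414e-06]), 'tcp_pos': array([0.22256976, 0.58326018, 0.23834418]), 'tool_rot': array([ 0.69609768, -0.12852593,  0.12798624, -0.6946572 ]), 'force': array([-0.9420828 , -0.77004436,  0.15003861]), 'ft_torque': array([-0.00123953, -0.03761303,  0.01739834]), 'finger_gap': 1.0001034660333856}
0.008
scene {'fovy': 54.15692150343443, 'cx': 320.18854052893516, 'cy': 197.17805330544238, 'k1': -0.01843214039305928, 'cam_to_world': array([[-0.87810976,  0.25245482, -0.4064355 ,  0.96911559],
       [ 0.47838524,  0.47819626, -0.73652963,  0.84782817],
       [ 0.00841548, -0.8411866 , -0.54067947,  0.7283306 ],
       [ 0.        ,  0.        ,  0.        ,  1.        ]])}
reader [([232, 186, 291, 227], 0.96), ([392, 211, 446, 265], 0.91), ([260
[... 1218 characters left out ...]
, 390, 201], 0.69), ([295, 173, 297, 180], 0.57)]
shield_pointer [([216, 148, 298, 211], 0.67)]
plate []
wrist {'fovy': 61.508733717344775, 'cx': 318.31121417790024, 'cy': 203.96300995273216, 'k1': 0.0192325091260937, 'tool_from_camera': array([[-9.64443932e-05,  9.54657884e-01,  2.97705082e-01,
        -7.63222978e-02],
       [ 7.82850076e-04, -2.97704920e-01,  9.54657618e-01,
        -1.34447424e-01],
       [ 9.99999689e-01,  3.25129821e-04, -7.18642026e-04,
        -1.02677527e-03],
       [ 0.00000000e+00,  0.00000000e+00,  0.00000000e+00,
         1.00000000e+00]])}
reader [([2, 246, 130, 392], 0.69)]
tube []
viewer []
shield_handle []
shield []
clip []
shield_pointer []
plate []
1.35
```

Run:
```python
import cv2
for c in ["scene","top","wrist"]:
    im=cv2.imread(f"pics/{c}0.png"); cv2.imwrite(f"pics/{c}0b.png",cv2.resize(im,(800,500),interpolation=cv2.INTER_CUBIC))
im=cv2.imread("pics/top0.png")[110:310,200:500]; cv2.imwrite("pics/topc.png",cv2.resize(im,(800,533),interpolation=cv2.INTER_CUBIC))
```

```text
(no output)
```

View pics/scene0b.png

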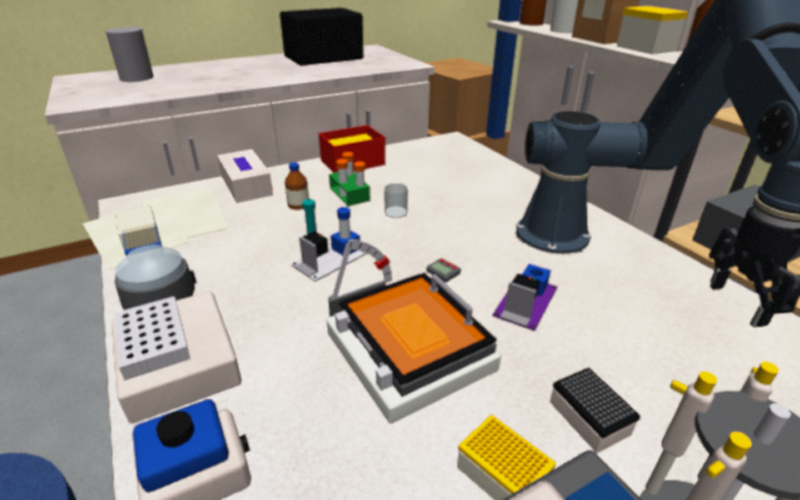

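View pics/topc.png

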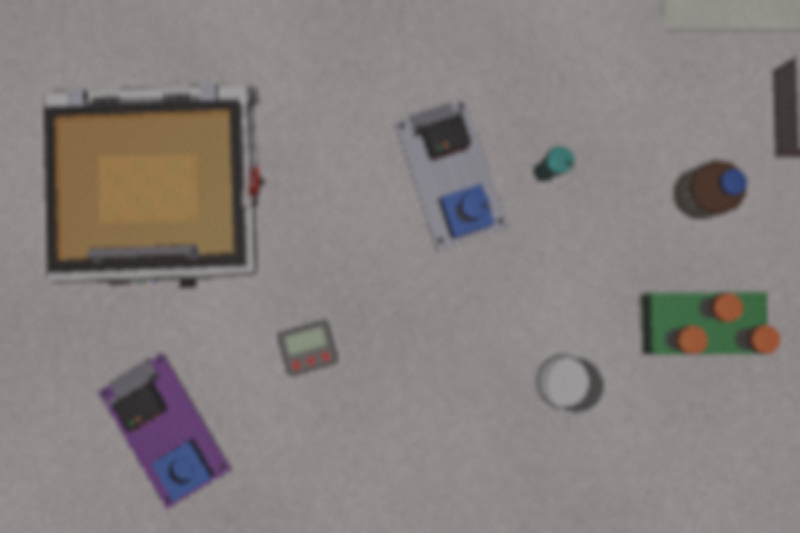

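View pics/top0b.png

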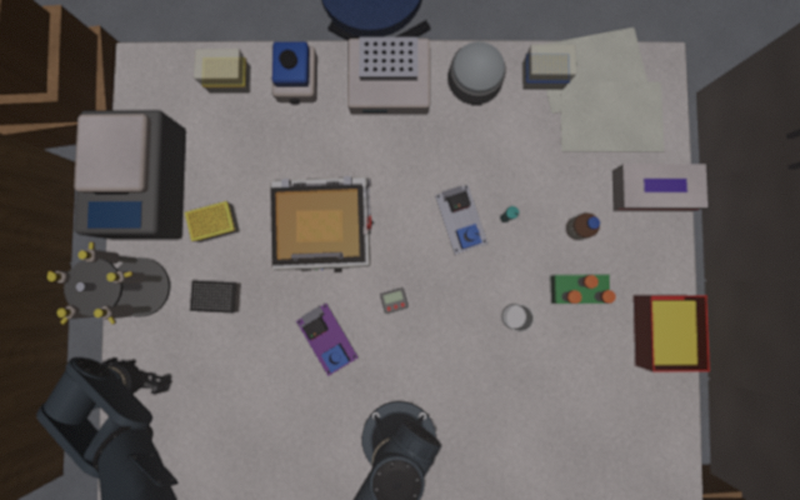

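View pics/wrist0b.png

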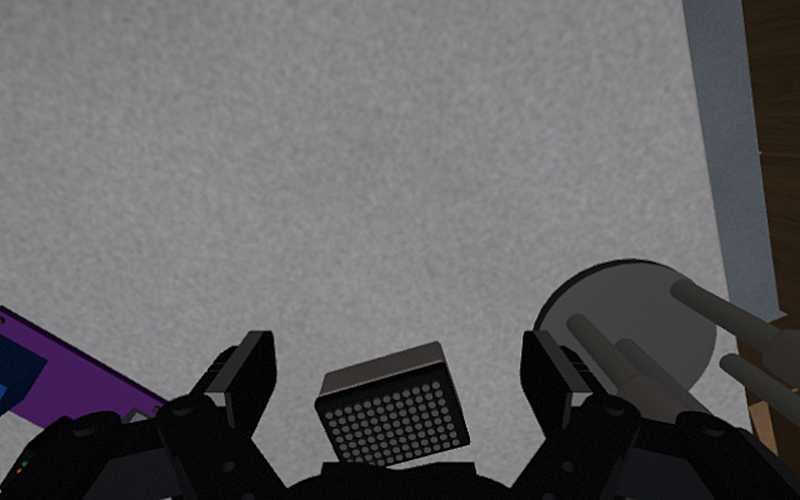

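```bash
cat > h.py <<'E'
import numpy as np, cv2
from scipy.spatial.transform import Rotation as R
from station import manip
def T(pos,q):
    M=np.eye(4); M[:3,:3]=R.from_quat(q).as_matrix(); M[:3,3]=pos; return M
def cam(name,s=None):
    c=manip.get_calibration(name)
    W=c["cam_to_world"] if name!="wrist" else T(s["tcp_pos"],s["tool_rot"])@c["tool_from_camera"]
    return (200/np.tan(np.radians(c["fovy"]/2)),c["cx"],c["cy"],c["k1"],W)
def proj(C,P):
    f,cx,cy,k1,W=C; P=np.atleast_2d(P); p=(P-W[:3,3])@W[:3,:3]
    a=p[:,:2]/p[:,2:]; r2=(a**2).sum(1,keepdims=True); a=a*(1+k1*r2)
    return a*f+[cx,cy]
def ray(C,uv):
    f,cx,cy,k1,W=C; d=(np.array(uv,float)-[cx,cy])/f; a=d.copy()
    for _ in range(20): a=d/(1+k1*(a@a))
    v=W[:3,:3]@np.array([a[0],a[1],1]); return W[:3,3],v
def atz(C,uv,z):
    o,v=ray(C,uv); return o+v*(z-o[2])/v[2]
def snap(name,fn,crop=None,scale=None):
    s=manip.sense(); im=manip.snapshot(name); 
    cv2.imwrite(f"pics/{fn}_raw.png",im)
    import json; json.dump({k:(np.array(v).tolist()) for k,v in s.items()},open(f"pics/{fn}.json","w"))
    if crop: x0,y0,x1,y1=crop; im=im[y0:y1,x0:x1]
    k=min(800/im.shape[1],600/im.shape[0]); im=cv2.resize(im,None,fx=k,fy=k,interpolation=cv2.INTER_CUBIC)
    cv2.imwrite(f"pics/{fn}.png",im); return im,s
def load(fn):
    import json; return json.load(open(f"pics/{fn}.json"))
def moves(target,yaw=None):
    """target TCP world; tool-frame shift in units of 30 mm"""
    s=manip.sense(); M=R.from_quat(s["tool_rot"]).as_matrix()
    return M.T@(np.array(target)-s["tcp_pos"])/0.03
E
python3 - <<'E'
from h import *
C=cam("top")
t=lambda x,y:(200+x*.375,110+y*.375)
print("cap",atz(C,t(474,205),.129),"turq",atz(C,t(561,159),.117))
for p in [(400,125),(463,105),(502,222),(438,244)]: print("foot",atz(C,t(*p),.005))
for p in [(46,100),(245,98),(252,272),(48,275)]: print("viewer rim",atz(C,t(*p),.076))
for p in [(90,255),(196,250)]: print("handle",atz(C,t(*p),.123))
s=manip.sense(); print(R.from_quat(s["tool_rot"]).as_matrix().round(3))
E
```

```text
cap [ 0.55857723 -0.19417332  0.129     ] turq [ 0.61720483 -0.3041436   0.117     ]
foot [ 0.679311   -0.11185555  0.005     ]
foot [ 0.70660731 -0.19675795  0.005     ]
foot [ 0.54861361 -0.24750589  0.005     ]
foot [ 0.51911188 -0.16185974  0.005     ]
viewer rim [0.69932109 0.3471168  0.076     ]
viewer rim [0.70168148 0.09113305 0.076     ]
viewer rim [0.47856063 0.0807518  0.076     ]
viewer rim [0.47441843 0.33993871 0.076     ]
handle [0.49720963 0.27656071 0.123     ]
handle [0.50349059 0.14628065 0.123     ]
[[ 0.934 -0.     0.357]
 [-0.357 -0.     0.934]
 [-0.    -1.    -0.   ]]
```

Request:
{"name": "send_rows", "arguments": {
  "plan": [
    {"linear": [0.9, -0.4, -1], "roll": 0},
    {"linear": [1, -0.4, -1], "roll": 0},
    {"linear": [1, -0.4, -1], "roll": 0},
    {"linear": [1, -0.4, -1], "roll": 0},
    {"linear": [1, -0.4, -1], "roll": 0}
  ],
  "claw": 55,
  "force": 25
}}

```text
t: 1.98
tcp_pos: [0.3072, 0.3901, 0.2999]
tool_rot: [-0.695, 0.128, -0.128, 0.696]
force: [-0.1, 0.1, -0.2]
finger_gap: 0.647
```

Request:
{"name": "send_rows", "arguments": {
  "plan": [
    {"linear": [1, 0, -1], "roll": 0},
    {"linear": [1, 0, -1], "roll": 0},
    {"linear": [1, 0, -1], "roll": 0},
    {"linear": [1, 0, -1], "roll": 0},
    {"linear": [1, 0, -1], "roll": 0}
  ]
}}

```text
t: 2.6
tcp_pos: [0.3939, 0.1964, 0.2996]
tool_rot: [-0.695, 0.128, -0.129, 0.696]
force: [0.1, 0.3, -0.3]
finger_gap: 0.642
```

Request:
{"name": "send_rows", "arguments": {
  "plan": [
    {"linear": [1, 0, -1], "roll": 0},
    {"linear": [1, 0, -1], "roll": 0},
    {"linear": [1, 0, -1], "roll": 0},
    {"linear": [1, 0, -1], "roll": 0},
    {"linear": [1, 0, -1], "roll": 0}
  ]
}}

```text
t: 3.22
tcp_pos: [0.4805, 0.0026, 0.2995]
tool_rot: [-0.695, 0.128, -0.129, 0.695]
force: [1.4, 0.6, 0.6]
finger_gap: 0.644
```

Request:
{"name": "send_rows", "arguments": {
  "plan": [
    {"linear": [1, 0, -1], "roll": 0},
    {"linear": [1, 0, -1], "roll": 0},
    {"linear": [0.8, 0, -1], "roll": 0},
    {"linear": [0, 0, -1], "roll": 0},
    {"linear": [0, 0, -0.2], "roll": 0}
  ]
}}

```text
t: 3.85
tcp_pos: [0.5132, -0.1452, 0.2992]
tool_rot: [-0.695, 0.129, -0.129, 0.695]
force: [0.5, 0.2, 1.3]
finger_gap: 0.643
```

Run:
```python
from h import *
im,s=snap("wrist","w1"); print(s["t"],s["tcp_pos"],s["q"])
for n in ["reader","tube","tube_cap"]:
    print(n,[([round(v) for v in d["extent"]],round(d["p"],2)) for d in manip.look_for("wrist",n)][:4])
print(moves([0.559,-.194,.3]))
```

```text
3.85 [ 0.51318644 -0.14519703  0.29919349] [-4.85365534e-01  3.34508245e-01  1.58695507e+00 -3.56913007e-05
  1.22031969e+00 -1.68870059e+00]
reader [([257, 166, 384, 320], 0.84)]
tube [([276, 205, 311, 261], 0.59), ([541, 22, 640, 247], 0.46), ([253, 165, 384, 324], 0.32)]
tube_cap [([275, 208, 309, 265], 0.85), ([542, 22, 640, 251], 0.26)]
[ 2.0252449  -0.020128   -1.05402363]
```

View pics/w1.png

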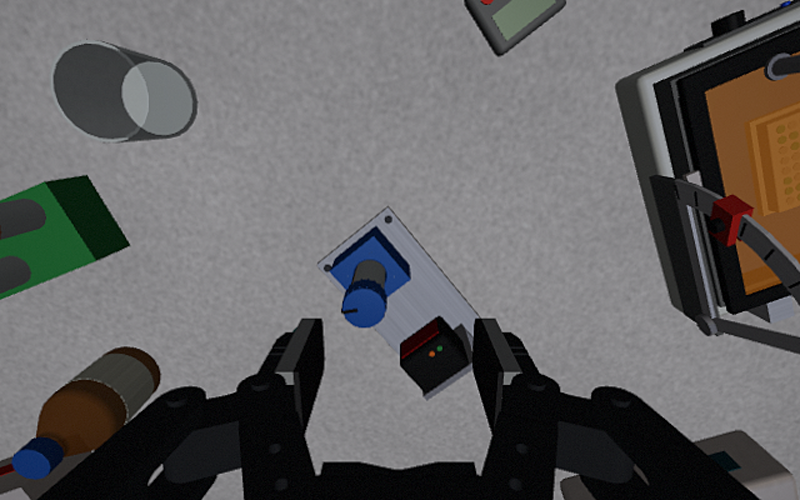

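Run:
```python
from h import *
im=cv2.imread("pics/w1_raw.png"); s=load("w1"); C=cam("wrist",s)
c=im[150:340,230:420]; cv2.imwrite("pics/w1c.png",cv2.resize(c,None,fx=3.15,fy=3.15,interpolation=cv2.INTER_CUBIC))
# predicted reader overlay
```

```text
(no output)
```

View pics/w1c.png

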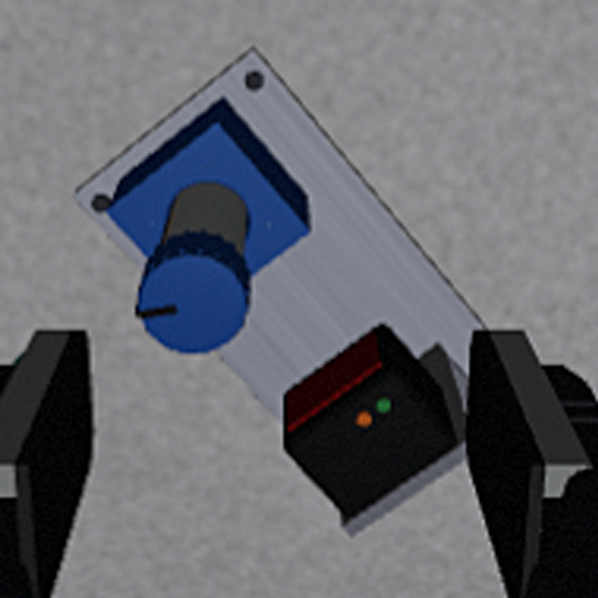

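Run:
```python
from h import *
from scipy.optimize import least_squares
s=load("w1"); C=cam("wrist",s)
p=lambda x,y:np.array([230+x/3.15,150+y/3.15])
obs=[((-90,50,'f'),(255,46)),((-90,-50,'f'),(76,190)),((-83,28,52),(218,122)),((-83,-28,52),(107,207)),((-27,28,52),(310,228))]
def pts(v):
    o=[]
    c,sn=np.cos(v[2]),np.sin(v[2])
    for (x,y,z),_ in obs:
        z=v[3] if z=='f' else z/1000; x/=1000;y/=1000
        o.append([v[0]+c*x-sn*y,v[1]+sn*x+c*y,z])
    return np.array(o)
U=np.array([p(*b) for _,b in obs])
r=least_squares(lambda v:np.r_[(proj(C,pts(v))-U).ravel(),(v[3]-.008)*300],[.613,-.18,.3,.008])
v=r.x; print(v,np.degrees(v[2]),r.fun.round(1))
w=np.array([v[0]-.055*np.cos(v[2]),v[1]-.055*np.sin(v[2])]); print("well",w)
# edge dir
a=atz(C,p(255,46),v[3]);b=atz(C,p(480,322),v[3]);print("edge yaw",np.degrees(np.arctan2(*(b-a)[[1,0]])))
cc=atz(C,p(193,301),.129); print("cap",cc)
i0=atz(C,p(138,312),.129);i1=atz(C,p(176,309),.129); print(i0,i1,np.degrees(np.arctan2(*(i0-cc)[[1,0]])),np.degrees(np.arctan2(*(i0-i1)[[1,0]])))
```

```text
[ 0.61376183 -0.17661761  0.30960458  0.00614649] 17.73903549923255 [ 0.2 -0.2 -0.9  0.3  0.3 -0.8 -0.3  0.4  0.7  0.5 -0.6]
well [ 0.56137685 -0.19337512]
edge yaw 17.614291140939926
cap [ 0.56068874 -0.19342823  0.129     ]
[ 0.55795965 -0.21099386  0.129     ] [ 0.56130115 -0.19945351  0.129     ] -98.8311822238196 -106.14833298821138
```

Request:
{"name": "send_rows", "arguments": {
  "plan": [
    {"linear": [0.7, 0.4, -0.31], "roll": 0},
    {"linear": [0.7, 0.6, -0.31], "roll": 0},
    {"linear": [0.66, 0.6, -0.31], "roll": 0},
    {"linear": [0, 0.6, 0], "roll": 1},
    {"linear": [0, 0.4, 0], "roll": 1}
  ]
}}

```text
t: 4.68
tcp_pos: [0.5615, -0.1904, 0.2203]
tool_rot: [-0.678, 0.201, -0.2, 0.678]
force: [-0.4, 0.7, 0.5]
finger_gap: 0.648
```

Request:
{"name": "send_rows", "arguments": {
  "plan": [
    {"linear": [0, 0, 0], "roll": 1},
    {"linear": [0, 0, 0], "roll": 1},
    {"linear": [0, 0, 0], "roll": 1},
    {"linear": [0, 0, 0], "roll": 1},
    {"linear": [0, 0, 0], "roll": 1}
  ]
}}

```text
t: 5.3
tcp_pos: [0.5617, -0.1903, 0.2215]
tool_rot: [-0.603, 0.369, -0.369, 0.603]
force: [1.1, 1.1, 0.8]
finger_gap: 0.641
```

Request:
{"name": "send_rows", "arguments": {
  "plan": [
    {"linear": [0, 0, 0], "roll": 1},
    {"linear": [0, 0, 0], "roll": 0.6},
    {"linear": [0, 0, 0], "roll": 0},
    {"linear": [0, 0, 0], "roll": 0},
    {"linear": [0, 0, 0], "roll": 0}
  ]
}}

```text
t: 5.92
tcp_pos: [0.5614, -0.1914, 0.2214]
tool_rot: [-0.57, 0.418, -0.418, 0.57]
force: [0.8, -0.3, 0.3]
finger_gap: 0.639
```

Run:
```python
from h import *
im,s=snap("wrist","w2"); print(s["t"],s["tcp_pos"],s["q"]); print(R.from_quat(s["tool_rot"]).as_matrix().round(3)); print(moves([.561,-.1935,.118]))
c=cv2.imread("pics/w2_raw.png")[140:340,220:420]; cv2.imwrite("pics/w2c.png",cv2.resize(c,None,fx=3,fy=3,interpolation=cv2.INTER_CUBIC))
```

```text
5.925 [ 0.56138214 -0.19144849  0.22136137] [-5.16940834e-01  5.05298728e-01  1.53392832e+00  5.85037175e-05
  1.10228122e+00 -8.23326060e-01]
[[ 0.302  0.     0.953]
 [-0.953  0.     0.302]
 [ 0.    -1.     0.   ]]
[ 0.05752868  3.44509367 -0.02992333]
```

View pics/w2.png

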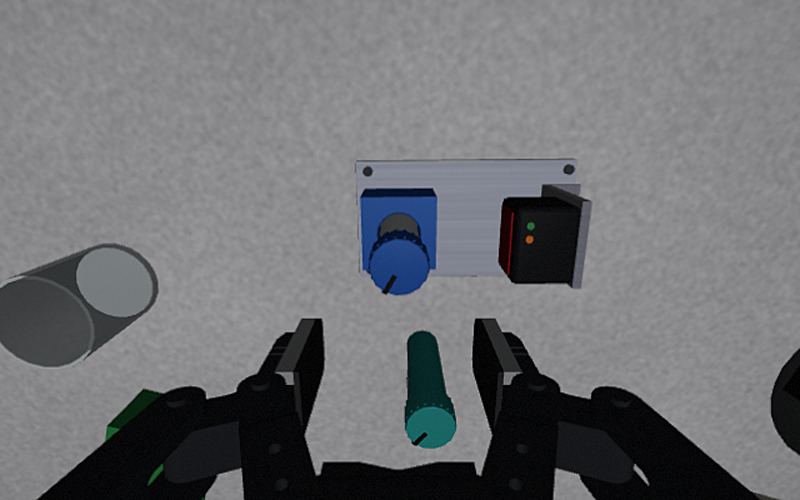

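View pics/w2c.png

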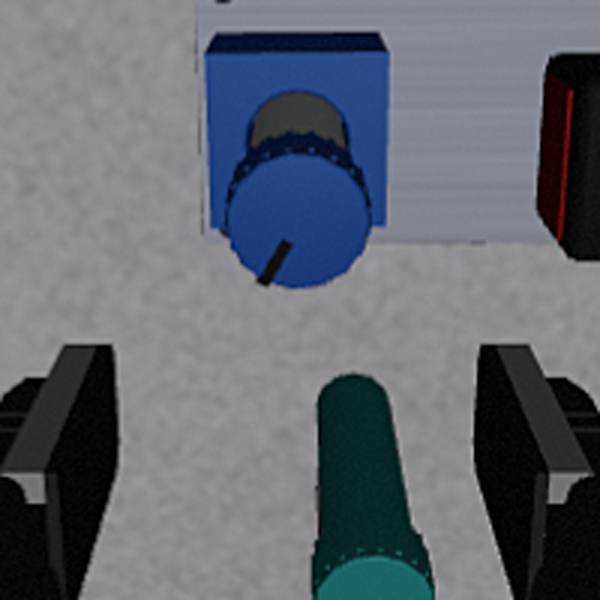

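Run:
```python
from h import *
s=load("w2"); C=cam("wrist",s); p=lambda x,y:np.array([220+x/3,140+y/3])
cc=atz(C,p(298,217),.129); print(cc)
for a,b in [((262,283),(288,242))]:
    i0=atz(C,p(*a),.129);i1=atz(C,p(*b),.129)
    print(np.degrees(np.arctan2(*(i0-cc)[[1,0]])),np.degrees(np.arctan2(*(i1-cc)[[1,0]])),np.degrees(np.arctan2(*(i0-i1)[[1,0]])),np.linalg.norm((i0-cc)[:2]))
# reader edge: foot upper edge in w2.png
a=atz(C,np.array([357,160])/1.25,.006);b=atz(C,np.array([577,158.5])/1.25,.006);print("edge",np.degrees(np.arctan2(*(b-a)[[1,0]])))
# block
for q in [(207,53),(387,50),(388,228),(212,228)]: print(atz(C,p(*q),.052))
```

```text
[ 0.56171374 -0.19313835  0.129     ]
-99.71657108778689 -93.14099271069753 -103.31455747865587 0.01901642901599316
edge 17.864438921663723
[ 0.52769849 -0.17643814  0.052     ]
[ 0.57931084 -0.15914521  0.052     ]
[ 0.59830218 -0.21292499  0.052     ]
[ 0.54474427 -0.2298891   0.052     ]
```

Request:
{"name": "send_rows", "arguments": {
  "plan": [
    {"linear": [0.06, 0.6, -0.02], "roll": 0},
    {"linear": [0, 0.6, 0], "roll": 1},
    {"linear": [0, 0.6, 0], "roll": 1},
    {"linear": [0, 0.6, 0], "roll": 1},
    {"linear": [0, 0.3, 0], "roll": 1}
  ]
}}

```text
t: 6.6
tcp_pos: [0.5608, -0.1935, 0.1392]
tool_rot: [-0.47, 0.529, -0.528, 0.47]
force: [-0.1, -0.0, -0.5]
finger_gap: 0.644
```

Request:
{"name": "send_rows", "arguments": {
  "plan": [
    {"linear": [0, 0.3, 0], "roll": 0},
    {"linear": [0, 0.3, 0], "roll": 0},
    {"linear": [0, 0.3, 0], "roll": 0},
    {"linear": [0, 0.2, 0], "roll": 0},
    {"linear": [0, 0, 0], "roll": 0}
  ]
}}

```text
t: 7.22
tcp_pos: [0.561, -0.1935, 0.1068]
tool_rot: [-0.471, 0.528, -0.527, 0.471]
force: [-0.1, -0.5, 0.3]
finger_gap: 0.643
```

Run:
```python
from h import *
im,s=snap("wrist","w3"); print(s["t"],s["tcp_pos"],s["force"],s["finger_gap"]); print(moves([.5615,-.1933,.107]))
```

```text
7.225 [ 0.56097346 -0.1935248   0.10678911] [-0.14857665 -0.50837314  0.27947823] 0.6430436142174036
[-0.01273303  0.00531126  0.00813332]
```

View pics/w3.png

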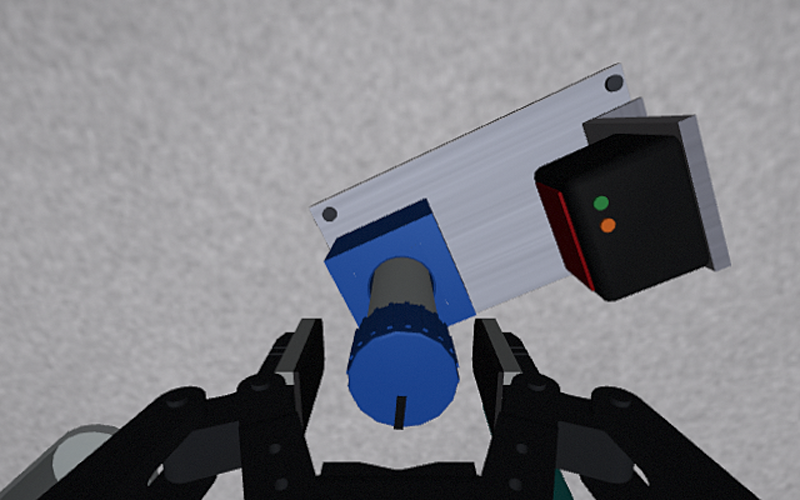

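Request:
{"name": "send_rows", "arguments": {
  "plan": [
    {"linear": [0, 0, 0], "roll": 0},
    {"linear": [0, 0, 0], "roll": 0},
    {"linear": [0, 0, 0], "roll": 0},
    {"linear": [0, 0, 0], "roll": 0},
    {"linear": [0, 0, 0], "roll": 0}
  ],
  "claw": 25,
  "force": 25
}}

```text
t: 7.9
tcp_pos: [0.5616, -0.1939, 0.1077]
tool_rot: [0.471, -0.527, 0.528, -0.471]
force: [0.4, 0.6, 3.6]
finger_gap: 0.402
```

Request:
{"name": "send_rows", "arguments": {
  "plan": [
    {"linear": [0, 0, 0], "roll": -0.5},
    {"linear": [0, 0, 0], "roll": -0.8},
    {"linear": [0, 0, 0], "roll": -0.8},
    {"linear": [0, 0, 0], "roll": -0.8},
    {"linear": [0, 0, 0], "roll": -0.8}
  ]
}}

```text
t: 8.52
tcp_pos: [0.5612, -0.1936, 0.1077]
tool_rot: [0.564, -0.426, 0.426, -0.564]
force: [-0.2, 0.5, 4.3]
finger_gap: 0.397
```

Request:
{"name": "send_rows", "arguments": {
  "plan": [
    {"linear": [0, 0, 0], "roll": -0.8},
    {"linear": [0, 0, 0], "roll": -0.8},
    {"linear": [0, 0, 0], "roll": -0.8},
    {"linear": [0, 0, 0], "roll": -0.8},
    {"linear": [0, 0, 0], "roll": -0.8}
  ]
}}

```text
t: 9.15
tcp_pos: [0.5613, -0.1937, 0.1077]
tool_rot: [0.641, -0.3, 0.3, -0.64]
force: [-1.1, 0.8, 4.3]
finger_gap: 0.402
```

Request:
{"name": "send_rows", "arguments": {
  "plan": [
    {"linear": [0, 0, 0], "roll": -0.8},
    {"linear": [0, 0, 0], "roll": -0.8},
    {"linear": [0, 0, 0], "roll": -0.8},
    {"linear": [0, 0, 0], "roll": -0.8},
    {"linear": [0, 0, 0], "roll": -0.8}
  ]
}}

```text
t: 9.78
tcp_pos: [0.5615, -0.1937, 0.1077]
tool_rot: [0.689, -0.16, 0.16, -0.689]
force: [0.4, -0.5, 3.7]
finger_gap: 0.398
```

Request:
{"name": "send_rows", "arguments": {
  "plan": [
    {"linear": [0, 0, 0], "roll": -0.8},
    {"linear": [0, 0, 0], "roll": -0.8},
    {"linear": [0, 0, 0], "roll": -0.8},
    {"linear": [0, 0, 0], "roll": -0.8},
    {"linear": [0, 0, 0], "roll": -0.8}
  ]
}}

```text
t: 10.4
tcp_pos: [0.5615, -0.1938, 0.1078]
tool_rot: [0.707, -0.013, 0.014, -0.707]
force: [-0.4, -0.3, 4.4]
finger_gap: 0.396
```

Request:
{"name": "send_rows", "arguments": {
  "plan": [
    {"linear": [0, 0, 0], "roll": -0.8},
    {"linear": [0, 0, 0], "roll": -0.8},
    {"linear": [0, 0, 0], "roll": -0.8},
    {"linear": [0, 0, 0], "roll": -0.8},
    {"linear": [0, 0, 0], "roll": -0.8}
  ]
}}

```text
t: 11.02
tcp_pos: [0.5616, -0.1938, 0.1077]
tool_rot: [0.694, 0.134, -0.134, -0.694]
force: [0.4, 0.8, 2.4]
finger_gap: 0.406
```

Request:
{"name": "send_rows", "arguments": {
  "plan": [
    {"linear": [0, 0, 0], "roll": 0},
    {"linear": [0, 0, 0], "roll": 0},
    {"linear": [0, 0, 0], "roll": 0},
    {"linear": [0, 0, 0], "roll": 0},
    {"linear": [0, 0, 0], "roll": 0}
  ]
}}

```text
t: 11.65
tcp_pos: [0.5616, -0.1939, 0.1077]
tool_rot: [0.695, 0.133, -0.133, -0.694]
force: [-0.2, 0.2, 4.8]
finger_gap: 0.4
```

Run:
```python
from h import *
im,s=snap("wrist","w4"); print(s["t"],s["tcp_pos"],s["force"],s["finger_gap"],s["q"][5]); M=R.from_quat(s["tool_rot"]).as_matrix(); print(np.degrees(np.arctan2(M[1,2],M[0,2])))
```

```text
11.65 [ 0.56159486 -0.19385764  0.10772324] [-0.18103728  0.15344749  4.80783299] 0.40021226862509596 -2.4691716873986094
111.65898821973255
```

View pics/w4.png

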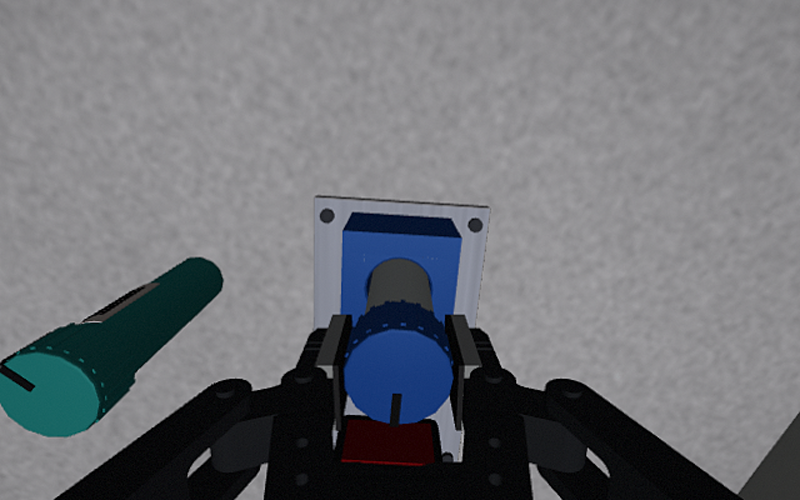

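Request:
{"name": "send_rows", "arguments": {
  "plan": [
    {"linear": [0, 0, 0], "roll": 0},
    {"linear": [0, 0, 0], "roll": 0},
    {"linear": [0, 0, 0], "roll": 0},
    {"linear": [0, 0, 0], "roll": 0},
    {"linear": [0, -0.2, 0], "roll": 0}
  ],
  "claw": 55
}}

```text
t: 12.32
tcp_pos: [0.5608, -0.1935, 0.113]
tool_rot: [-0.694, -0.133, 0.133, 0.695]
force: [-0.5, -0.3, -0.3]
finger_gap: 0.645
```

Request:
{"name": "send_rows", "arguments": {
  "plan": [
    {"linear": [0, -0.5, 0], "roll": 0},
    {"linear": [0, -0.8, 0], "roll": 0},
    {"linear": [0, -1, 0], "roll": 0},
    {"linear": [0, -1, 0], "roll": 0},
    {"linear": [0, -0.3, 0], "roll": 0}
  ]
}}

```text
t: 12.95
tcp_pos: [0.5625, -0.1943, 0.2245]
tool_rot: [0.696, 0.135, -0.132, -0.693]
force: [0.7, -0.1, -0.5]
finger_gap: 0.646
```

Run:
```python
from h import *
im,s=snap("wrist","w5"); print(s["t"],s["tcp_pos"])
c=cv2.imread("pics/w5_raw.png")[140:340,220:420]; cv2.imwrite("pics/w5c.png",cv2.resize(c,None,fx=3,fy=3,interpolation=cv2.INTER_CUBIC))
snap("scene","s5",(220,130,320,240))
```

```text
12.95 [ 0.56250548 -0.194329    0.22448424]
```

View pics/w5c.png

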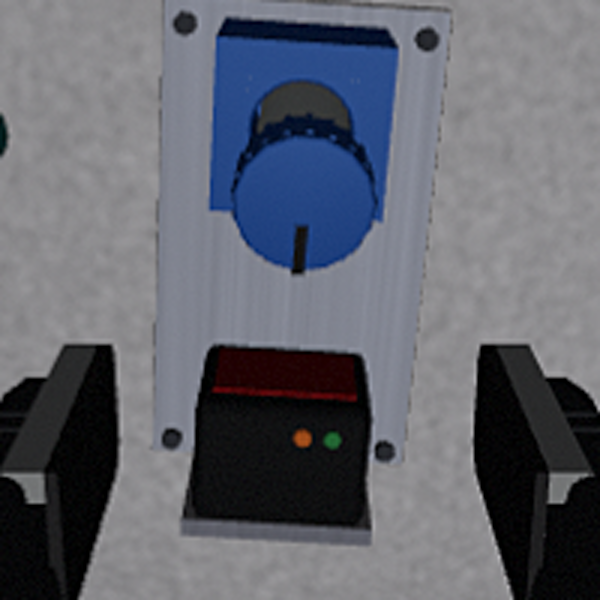

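View pics/s5.png

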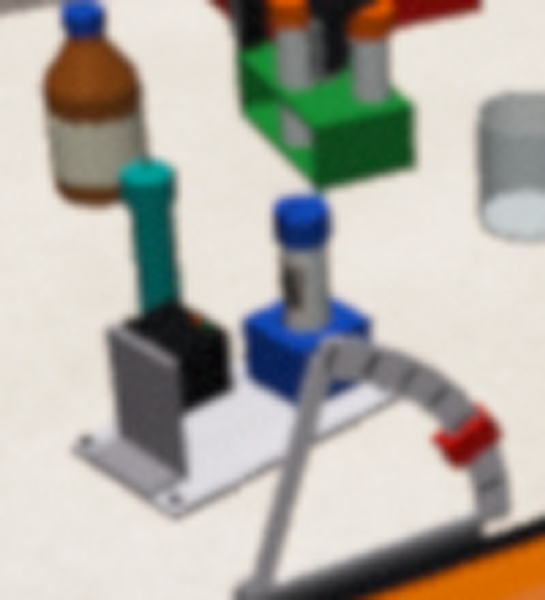

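Run:
```python
from h import *
s=load("w5"); C=cam("wrist",s); p=lambda x,y:np.array([220+x/3,140+y/3])
i0=atz(C,p(298,274),.129);i1=atz(C,p(301.5,226),.129);cc=atz(C,p(304.5,202),.129)
for u,v in [(i1,i0),(cc,i0),(cc,i1)]: print(np.degrees(np.arctan2(*(v-u)[[1,0]])))
a=atz(C,p(185,22),.006);b=atz(C,p(171,438),.006);c=atz(C,p(427,39),.006);d=atz(C,p(385,451),.006)
for u,v in [(a,b),(c,d)]: print("foot",np.degrees(np.arctan2(*(v-u)[[1,0]])))
print(cc)
# scene: viewer fit candidates later
cs=cam("scene")
for th in (0,): pass
c=cv2.imread("pics/scene0.png")[180:345,250:410]; cv2.imwrite("pics/sv.png",cv2.resize(c,None,fx=3.6,fy=3.6,interpolation=cv2.INTER_CUBIC))
```

```text
17.885601377582365
16.96680874375649
15.095279147888533
foot 17.911060278935526
foot 18.124936985906505
[ 0.55974618 -0.19419148  0.129     ]
```

View pics/sv.png

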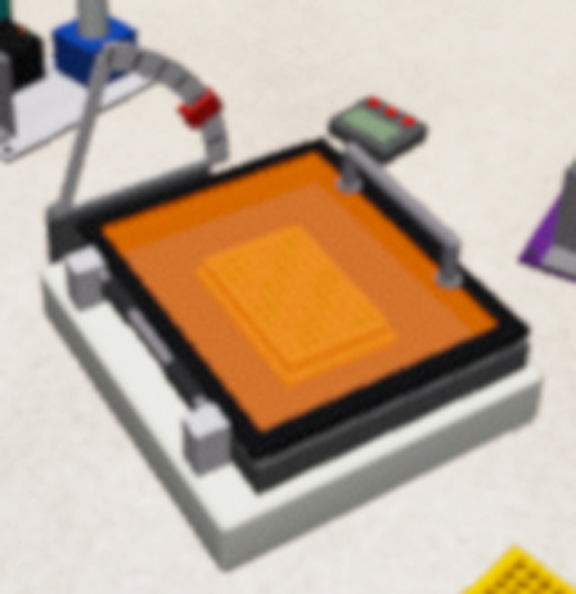

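Request:
{"name": "send_rows", "arguments": {
  "plan": [
    {"linear": [0, -0.9, 0.3], "roll": 0},
    {"linear": [0.2, -0.9, 0.8], "roll": 0},
    {"linear": [0.3, -0.7, 1], "roll": 0},
    {"linear": [0.3, 0, 1], "roll": 0},
    {"linear": [0.3, 0, 1], "roll": 0}
  ],
  "claw": 50
}}

```text
t: 13.68
tcp_pos: [0.5456, -0.0661, 0.2952]
tool_rot: [-0.694, -0.132, 0.134, 0.695]
force: [0.3, 0.0, 0.8]
finger_gap: 0.587
```

Request:
{"name": "send_rows", "arguments": {
  "plan": [
    {"linear": [0.3, 0, 1], "roll": 0},
    {"linear": [0.3, 0, 1], "roll": 0},
    {"linear": [0.3, 0, 1], "roll": 0},
    {"linear": [0.3, 0, 1], "roll": 0},
    {"linear": [0.3, 0, 1], "roll": 0}
  ]
}}

```text
t: 14.3
tcp_pos: [0.5318, 0.0898, 0.2948]
tool_rot: [-0.694, -0.132, 0.134, 0.695]
force: [0.0, -0.8, 0.4]
finger_gap: 0.59
```

Request:
{"name": "send_rows", "arguments": {
  "plan": [
    {"linear": [0.3, 0, 1], "roll": 0},
    {"linear": [0.1, 0, 1], "roll": 0},
    {"linear": [0, 0, 1], "roll": 0},
    {"linear": [0, 0, 1], "roll": 0},
    {"linear": [0, 0, 0], "roll": 1}
  ]
}}

```text
t: 14.92
tcp_pos: [0.4976, 0.2064, 0.2947]
tool_rot: [-0.7, -0.095, 0.098, 0.701]
force: [-0.9, 0.6, -0.2]
finger_gap: 0.584
```

Request:
{"name": "send_rows", "arguments": {
  "plan": [
    {"linear": [0, 0, 0], "roll": 1},
    {"linear": [0, 0, 0], "roll": 1},
    {"linear": [0, 0, 0], "roll": 1},
    {"linear": [0, 0, 0], "roll": 1},
    {"linear": [0, 0, 0], "roll": 1}
  ]
}}

```text
t: 15.55
tcp_pos: [0.4987, 0.2045, 0.2947]
tool_rot: [0.702, -0.09, 0.088, -0.701]
force: [-0.6, -0.0, -0.2]
finger_gap: 0.588
```

Request:
{"name": "send_rows", "arguments": {
  "plan": [
    {"linear": [0, 0, 0], "roll": 1},
    {"linear": [0, 0, 0], "roll": 1},
    {"linear": [0, 0, 0], "roll": 1},
    {"linear": [0, 0, 0], "roll": 1},
    {"linear": [0, 0, 0], "roll": 1}
  ]
}}

```text
t: 16.18
tcp_pos: [0.4987, 0.2046, 0.2947]
tool_rot: [0.655, -0.269, 0.267, -0.654]
force: [-0.6, 0.1, -0.0]
finger_gap: 0.585
```

Request:
{"name": "send_rows", "arguments": {
  "plan": [
    {"linear": [0, 0, 0], "roll": 1},
    {"linear": [0, 0, 0], "roll": 1},
    {"linear": [0, 0, 0], "roll": 1},
    {"linear": [0, 0, 0], "roll": 1},
    {"linear": [0, 0, 0], "roll": 1}
  ]
}}

```text
t: 16.8
tcp_pos: [0.4987, 0.2046, 0.2947]
tool_rot: [0.564, -0.429, 0.427, -0.562]
force: [0.5, 0.1, 0.4]
finger_gap: 0.584
```

Request:
{"name": "send_rows", "arguments": {
  "plan": [
    {"linear": [0, 0, 0], "roll": 1},
    {"linear": [0, 0, 0], "roll": 1},
    {"linear": [0, 0, 0], "roll": 0.2},
    {"linear": [0, 0, 0], "roll": 0},
    {"linear": [0, 0, 0], "roll": 0}
  ]
}}

```text
t: 17.42
tcp_pos: [0.4994, 0.2047, 0.296]
tool_rot: [0.511, -0.489, 0.489, -0.511]
force: [-0.0, -0.2, 0.4]
finger_gap: 0.588
```

Run:
```python
from h import *
im,s=snap("wrist","w6"); print(s["t"],s["tcp_pos"],s["q"]); print(R.from_quat(s["tool_rot"]).as_matrix().round(3))
for n in ["shield_handle","clip","shield_pointer","viewer"]:
    print(n,[([round(v) for v in d["extent"]],round(d["p"],2)) for d in manip.look_for("wrist",n)][:3])
```

```text
17.425 [0.49943182 0.2047147  0.29598176] [ 1.81898580e-01  3.47490466e-01  1.57597919e+00 -3.12867058e-05
  1.21879326e+00  1.37472515e-01]
[[ 0.044 -0.001  0.999]
 [-0.999 -0.     0.044]
 [ 0.    -1.    -0.001]]
shield_handle [([304, 25, 538, 278], 0.95)]
clip []
shield_pointer [([306, 27, 538, 273], 0.74)]
viewer [([290, 25, 552, 316], 0.65)]
```

View pics/w6.png

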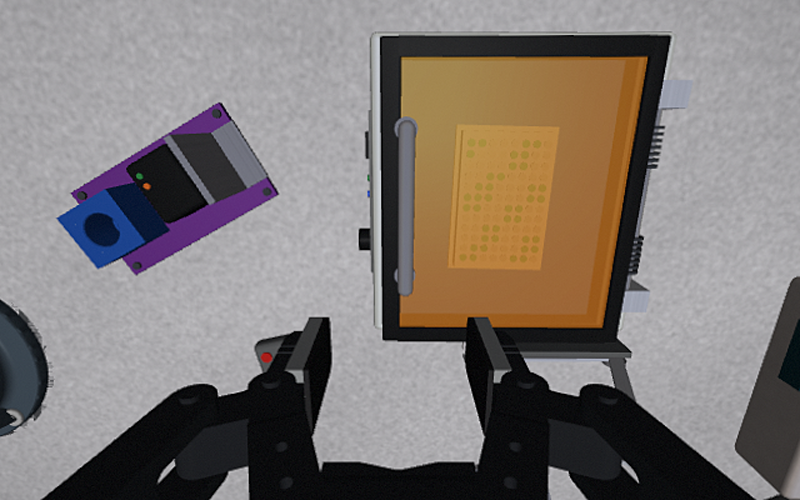

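```bash
cat > fitv.py <<'E'
from h import *
from scipy.optimize import least_squares
def vp(v,X):
    X=np.atleast_2d(X); c,s=np.cos(v[2]),np.sin(v[2]); return np.c_[v[0]+c*X[:,0]-s*X[:,1],v[1]+s*X[:,0]+c*X[:,1],X[:,2]]
E
python3 - <<'E'
from fitv import *
s=load("w6"); C=cam("wrist",s)
o=[((-.095,.060,.123),(406,118)),((-.095,-.060,.123),(406,296)),((-.115,.125,.09),(384,37)),((-.115,-.125,.09),(384,327)),((.1,.125,.09),(671,37)),((.1,-.125,.09),(630,329))]
X=np.array([a for a,_ in o]);U=np.array([b for _,b in o])/1.25
for sel in (slice(None),slice(0,4)):
    r=least_squares(lambda v:(proj(C,vp(v,X[sel]))-U[sel]).ravel(),[.595,.215,.03]); print(r.x,np.degrees(r.x[2]),r.fun.round(1))
    print("handle",vp(r.x,[[-.095,0,.123]]))
v=r.x
im=cv2.imread("pics/w6.png")
for P in vp(v,X): 
    u=proj(C,P)[0]*1.25; cv2.circle(im,tuple(int(t) for t in u),4,(0,0,255),1)
cv2.imwrite("pics/w6o.png",im[0:360,330:720])
a=atz(C,np.array([406,118])/1.25,.123);b=atz(C,np.array([406,296])/1.25,.123);print(a,b,(a+b)/2,np.linalg.norm(a-b))
E
```

```text
[0.59977686 0.22311522 0.05193113] 2.975434350759109 [ 0.9  6.7  1.  -7.7 -4.3 -4.   0.4 10.4  5.9 -7.6 -5.1  8. ]
handle [[0.50490493 0.21818398 0.123     ]]
[0.60005439 0.22227426 0.03562655] 2.0412512257921245 [ 2.4  5.8  0.3 -8.4 -1.8 -5.3 -1.2  9.5]
handle [[0.50511467 0.21889045 0.123     ]]
[0.50068337 0.28357308 0.123     ] [0.50741461 0.150072   0.123     ] [0.50404899 0.21682254 0.123     ] 0.1336706638317045
```

View pics/w6o.png

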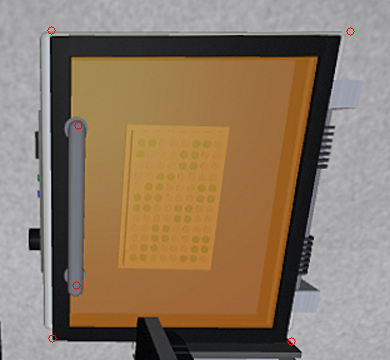

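Run:
```python
from fitv import *
s=load("w6"); C=cam("wrist",s)
o=[((-.115,.125,.09),(384,38)),((-.115,-.125,.09),(384,340)),((.1,.125,.09),(670,37)),((.1,-.125,.09),(628,342)),((-.095,.065,.123),(406,118)),((-.095,-.065,.123),(406,296))]
X=np.array([a for a,_ in o]);U=np.array([b for _,b in o])/1.25
for sel in (slice(None),slice(0,4)):
    r=least_squares(lambda v:(proj(C,vp(v,X[sel]))-U[sel]).ravel(),[.595,.215,.03]); print(r.x,np.degrees(r.x[2]),r.fun.round(1))
    print("handle",vp(r.x,[[-.095,0,.123]]))
```

```text
[0.59971075 0.21995691 0.04858243] 2.7835682206861123 [-4.  -1.4 -0.1  2.1  6.1 -3.2 -4.6  0.4  0.9  4.1  0.6 -0.3]
handle [[0.50482284 0.21534339 0.123     ]]
[0.60033064 0.21892266 0.0523423 ] 2.9989926320013964 [-3.9  0.4  0.8  3.3  6.  -2.3 -3.7  0.9]
handle [[0.50546075 0.21395241 0.123     ]]
```

Request:
{"name": "send_rows", "arguments": {
  "plan": [
    {"linear": [-0.35, 0.6, 0.19], "roll": 0},
    {"linear": [0, 0.9, 0], "roll": 0},
    {"linear": [0, 0.9, 0], "roll": 0},
    {"linear": [0, 0.8, 0], "roll": 0},
    {"linear": [0, 0.6, 0], "roll": 0}
  ]
}}

```text
t: 18.3
tcp_pos: [0.5041, 0.2159, 0.1799]
tool_rot: [0.512, -0.489, 0.488, -0.51]
force: [-0.5, 0.0, 0.1]
finger_gap: 0.586
```

Request:
{"name": "send_rows", "arguments": {
  "plan": [
    {"linear": [0, 0.5, 0], "roll": 0},
    {"linear": [0, 0.5, 0], "roll": 0},
    {"linear": [0, 0, 0], "roll": 0},
    {"linear": [0, 0, 0], "roll": 0},
    {"linear": [0, 0, 0], "roll": 0}
  ]
}}

```text
t: 18.92
tcp_pos: [0.5054, 0.2156, 0.1531]
tool_rot: [-0.51, 0.489, -0.489, 0.511]
force: [-0.8, -0.5, 0.8]
finger_gap: 0.588
```

Run:
```python
from h import *
im,s=snap("wrist","w7"); print(s["t"],s["tcp_pos"],s["force"]);print(moves([.5045,.2155,.117]))
print([([round(v) for v in d["extent"]],round(d["p"],2)) for d in manip.look_for("wrist","clip")][:3])
```

```text
18.925 [0.50537947 0.21560292 0.15306368] [-0.82996213 -0.51475724  0.75965564]
[ 0.00168338  1.2019927  -0.02959002]
[]
```

View pics/w7.png

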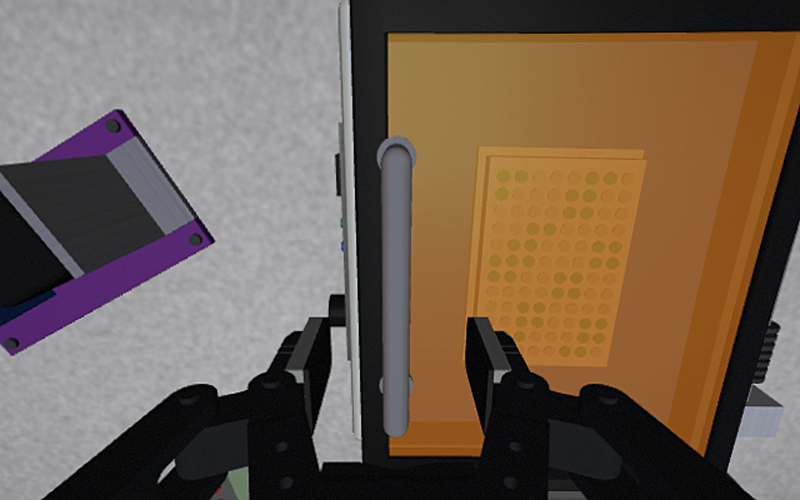

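Request:
{"name": "send_rows", "arguments": {
  "plan": [
    {"linear": [0, 0.4, -0.03], "roll": 0},
    {"linear": [0, 0.4, 0], "roll": 0},
    {"linear": [0, 0.4, 0], "roll": 0},
    {"linear": [0, 0, 0], "roll": 0},
    {"linear": [0, 0, 0], "roll": 0}
  ]
}}

```text
t: 19.65
tcp_pos: [0.504, 0.2155, 0.1161]
tool_rot: [0.511, -0.489, 0.489, -0.511]
force: [0.7, -1.2, -0.2]
finger_gap: 0.582
```

Request:
{"name": "send_rows", "arguments": {
  "plan": [
    {"linear": [0, 0, 0], "roll": 0},
    {"linear": [0, 0, 0], "roll": 0},
    {"linear": [0, 0, 0], "roll": 0},
    {"linear": [0, 0, 0], "roll": 0},
    {"linear": [0, 0, 0], "roll": 0}
  ],
  "claw": 0,
  "force": 30
}}

```text
t: 20.27
tcp_pos: [0.5044, 0.2155, 0.1166]
tool_rot: [-0.51, 0.489, -0.489, 0.511]
force: [1.4, -0.4, 2.1]
finger_gap: 0.129
```

Run:
```python
from fitv import *
s=manip.sense(); print(s["tcp_pos"],s["force"],s["finger_gap"])
snap("wrist","w8"); snap("scene","s8",(240,170,420,340))
print([([round(v) for v in d["extent"]],round(d["p"],2)) for d in manip.look_for("scene","clip")][:3])
c=cv2.imread("pics/s8_raw.png")[180:260,250:350]; cv2.imwrite("pics/s8c.png",cv2.resize(c,None,fx=7,fy=7,interpolation=cv2.INTER_CUBIC))
c=cv2.imread("pics/w1_raw.png")[120:290,480:640]; cv2.imwrite("pics/w1clip.png",cv2.resize(c,None,fx=3.5,fy=3.5,interpolation=cv2.INTER_CUBIC))
```

```text
[0.50438139 0.21552751 0.11661047] [ 1.39016625 -0.43743694  2.10708342] 0.12921890719663176
[]
```

View pics/w8.png

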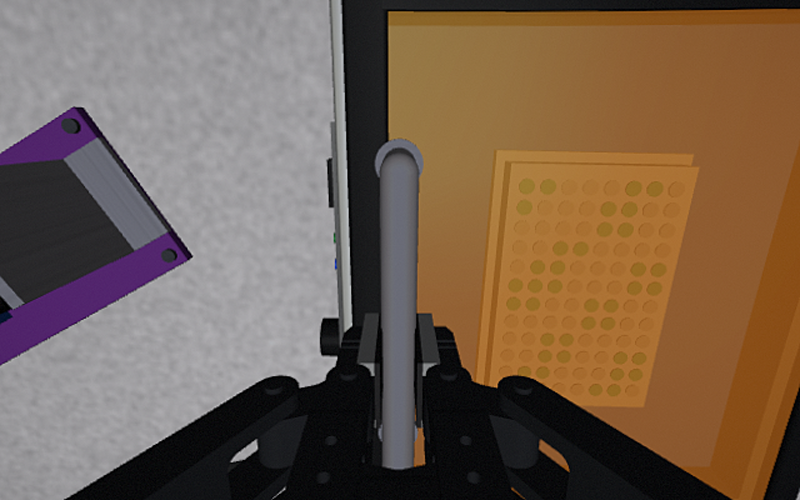

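View pics/s8c.png

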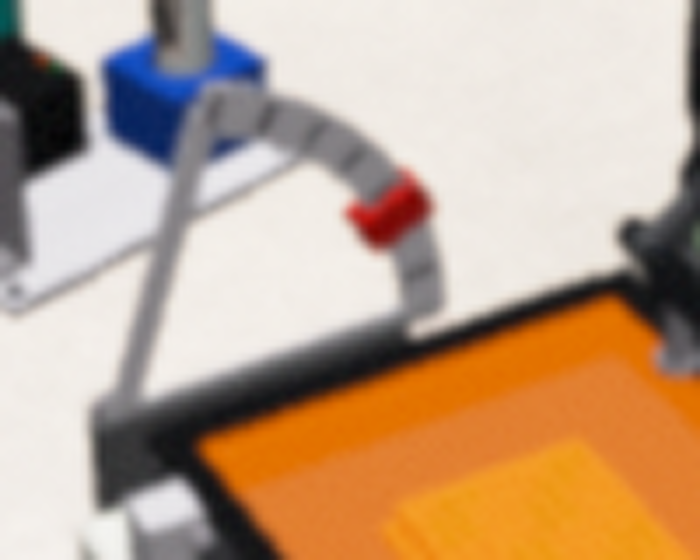

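View pics/w1clip.png

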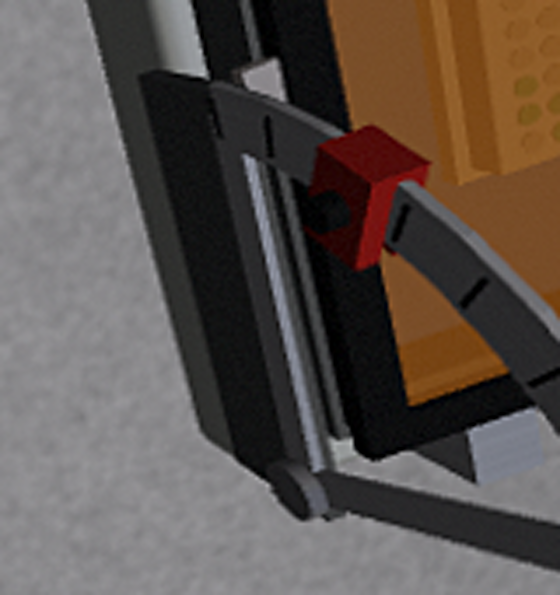

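Run:
```python
from fitv import *
v=[.5997,.2200,np.radians(2.7)]
# constrain by handle (0.5045,.2155)
def arc(th,y=-.142,r=.1301,off=np.arctan2(5,130)):
    a=np.asarray(th)+off; return np.c_[.1-r*np.cos(a),np.full_like(a,y),.08+r*np.sin(a)]
Cs=cam("scene"); Cw=cam("wrist",load("w1"))
for d in range(0,91,10):
    P=vp(v,arc(np.radians([float(d)]),-.142))
    print(d,((proj(Cs,P)[0]-[250,180])*7).round(),((proj(Cw,P)[0]-[480,120])*3.5).round())
P=vp(v,[[.1,-.142,.08]]);print("hinge",(proj(Cs,P)[0]-[250,180])*7,(proj(Cw,P)[0]-[480,120])*3.5)
for C,u,n in [(Cs,np.array([393,210])/7+[250,180],"s"),(Cw,np.array([365,200])/3.5+[480,120],"w")]:
    th=np.linspace(0,1.2,1201); e=np.linalg.norm(proj(C,vp(v,arc(th)))-u,axis=1); i=e.argmin(); print(n,th[i],e[i])
```

```text
0 [416. 307.] [219. 117.]
10 [410. 262.] [273. 139.]
20 [394. 222.] [336. 177.]
30 [369. 186.] [405. 232.]
40 [336. 156.] [477. 303.]
50 [295. 133.] [548. 388.]
60 [247. 120.] [613. 483.]
70 [194. 115.] [667. 582.]
80 [136. 120.] [705. 677.]
90 [ 76. 135.] [723. 762.]
hinge [114.35576537 423.77575901] [298.7116688  477.68962288]
s 0.391 0.6917105731694135
w 0.427 0.3253215006761927
```

```bash
cat > ov.py <<'E'
from fitv import *
def box(th,yc=-.142,r=.1301):
    a=th+np.arctan2(5,130); er=np.array([-np.cos(a),0,np.sin(a)]); et=np.array([np.sin(a),0,np.cos(a)]); c=np.array([.1,yc,.08])+r*er
    return np.array([c+er*i*.015+np.array([0,1,0])*j*.0065+et*k*.009 for i in(-1,1) for j in(-1,1) for k in(-1,1)])
E=[(a,b) for a in range(8) for b in range(a) if bin(a^b).count("1")==1]
E
python3 - <<'E'
from ov import *
v=[.5997,.2200,np.radians(2.7)]
Cw=cam("wrist",load("w1")); im=cv2.imread("pics/w1_raw.png")[120:290,480:640]; im=cv2.resize(im,None,fx=3.5,fy=3.5,interpolation=cv2.INTER_CUBIC)
U=(proj(Cw,vp(v,box(.42)))-[480,120])*3.5
print(U.round())
for a,b in E: cv2.line(im,tuple(int(t) for t in U[a]),tuple(int(t) for t in U[b]),(0,255,255),1)
cv2.imwrite("pics/ov1.png",im[80:320,150:470].repeat(2,0).repeat(2,1))
E
```

```text
[[303. 226.]
 [354. 269.]
 [353. 207.]
 [407. 249.]
 [319. 144.]
 [374. 186.]
 [372. 123.]
 [431. 164.]]
```

View pics/ov1.png

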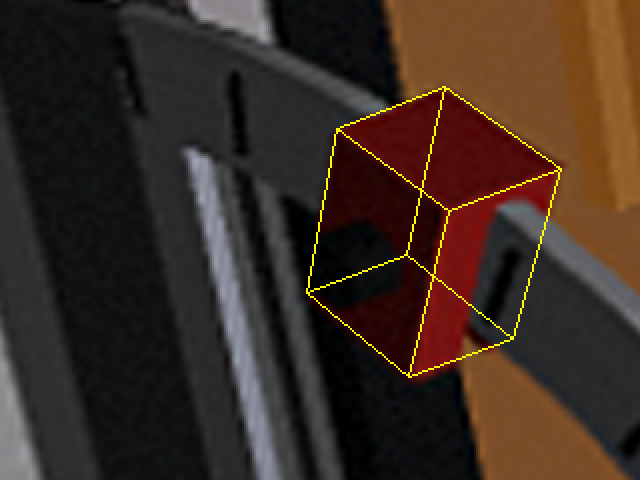

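Request:
{"name": "send_rows", "arguments": {
  "plan": [
    {"linear": [0, -0.27, 0.06], "roll": 0},
    {"linear": [0, -0.27, 0.08], "roll": 0},
    {"linear": [0, -0.265, 0.09], "roll": 0},
    {"linear": [0, -0.26, 0.1], "roll": 0},
    {"linear": [0, -0.255, 0.11], "roll": 0}
  ],
  "force": 40
}}

```text
t: 21.05
tcp_pos: [0.5169, 0.216, 0.1562]
tool_rot: [0.511, -0.489, 0.489, -0.51]
force: [3.6, 0.5, -7.6]
finger_gap: 0.123
```

Request:
{"name": "send_rows", "arguments": {
  "plan": [
    {"linear": [0, -0.25, 0.12], "roll": 0},
    {"linear": [0, -0.245, 0.13], "roll": 0},
    {"linear": [0, -0.24, 0.14], "roll": 0},
    {"linear": [0, 0, 0], "roll": 0},
    {"linear": [0, 0, 0], "roll": 0}
  ]
}}

```text
t: 21.68
tcp_pos: [0.5276, 0.2164, 0.1777]
tool_rot: [0.511, -0.489, 0.488, -0.51]
force: [-2.1, 0.8, -5.1]
finger_gap: 0.12
```

Run:
```python
from ov import *
snap("wrist","w9"); im,s=snap("scene","s9",(240,170,420,340)); print(s["t"],s["tcp_pos"],s["force"],s["finger_gap"])
c=cv2.imread("pics/s9_raw.png")[180:260,250:350]; cv2.imwrite("pics/s9c.png",cv2.resize(c,None,fx=7,fy=7,interpolation=cv2.INTER_CUBIC))
```

```text
21.725 [0.52757959 0.21644437 0.17764646] [-2.38424259  0.60628222 -4.36966493] 0.11995853341858861
```

View pics/s9c.png

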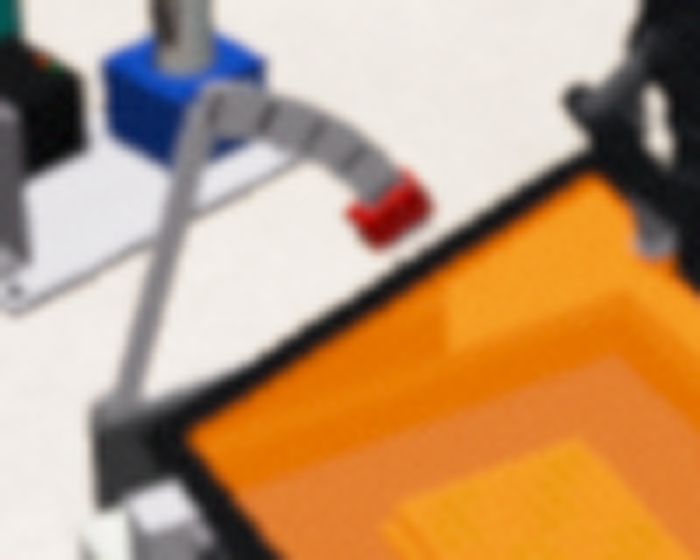

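View pics/w9.png

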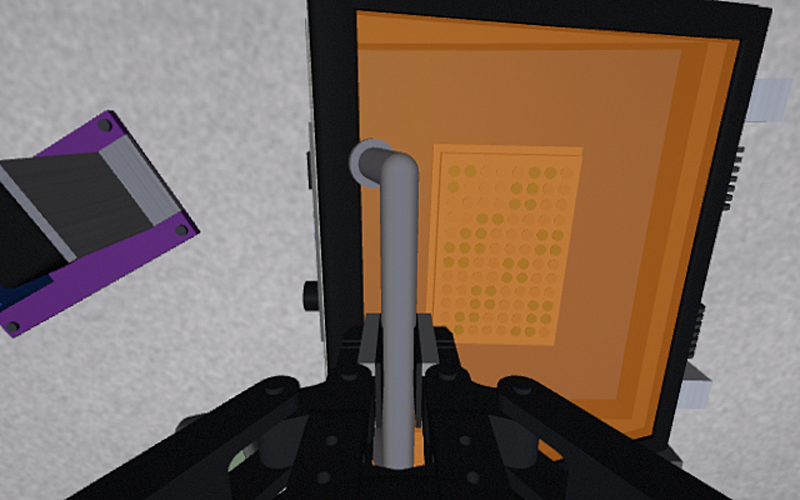

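```bash
cat >> ov.py <<'E'
def sh(th,r,y,h):  # shield point: r in front of hinge, height h above hinge plane
    c,s=np.cos(th),np.sin(th); return np.array([.1-(r*c-h*s),y,.08+r*s+h*c])
def overlay(fn,th,v,crop,k,out,cam_="scene",hs=(.01,)):
    C=cam("scene") if cam_=="scene" else cam("wrist",load(fn))
    x0,y0,x1,y1=crop; im=cv2.resize(cv2.imread(f"pics/{fn}_raw.png")[y0:y1,x0:x1],None,fx=k,fy=k,interpolation=cv2.INTER_CUBIC)
    def L(pts,col):
        u=(proj(C,vp(v,np.array(pts)))-[x0,y0])*k
        cv2.polylines(im,[u.round().astype(int)],False,col,1)
    for h in hs: L([sh(th,0.01,-.125,h),sh(th,.215,-.125,h),sh(th,.215,.125,h),sh(th,.01,.125,h)],(255,255,0))
    L([sh(th,.195,-.06,.043),sh(th,.195,.06,.043)],(0,255,0))
    L([sh(th,.13,-.125,.005),sh(th,.13,-.142,.005)],(255,0,255))
    cv2.imwrite(f"pics/{out}.png",im)
E
python3 - <<'E'
from ov import *
v=[.5997,.2200,np.radians(2.7)]
overlay("s8",0,v,(250,180,410,300),5,"o8"); overlay("s9",.325,v,(250,180,410,300),5,"o9")
E
```

```text
(no output)
```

View pics/o8.png

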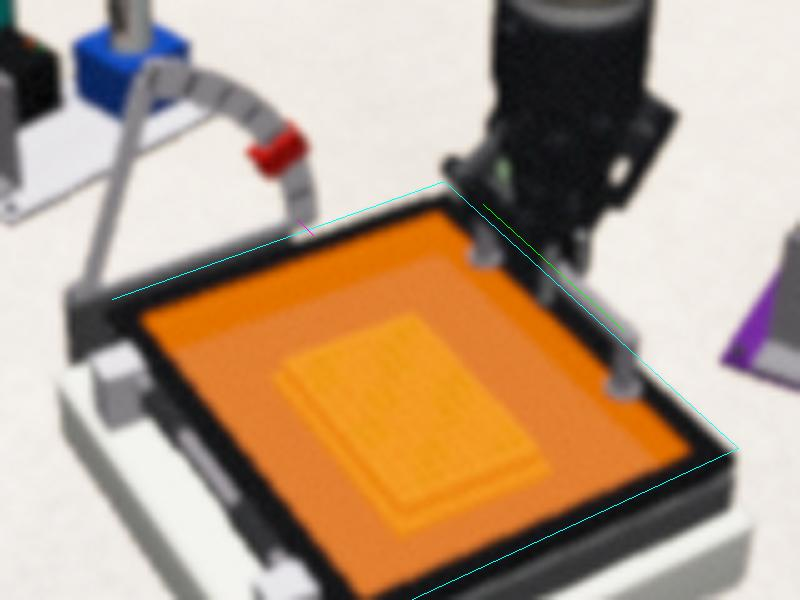

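View pics/o9.png

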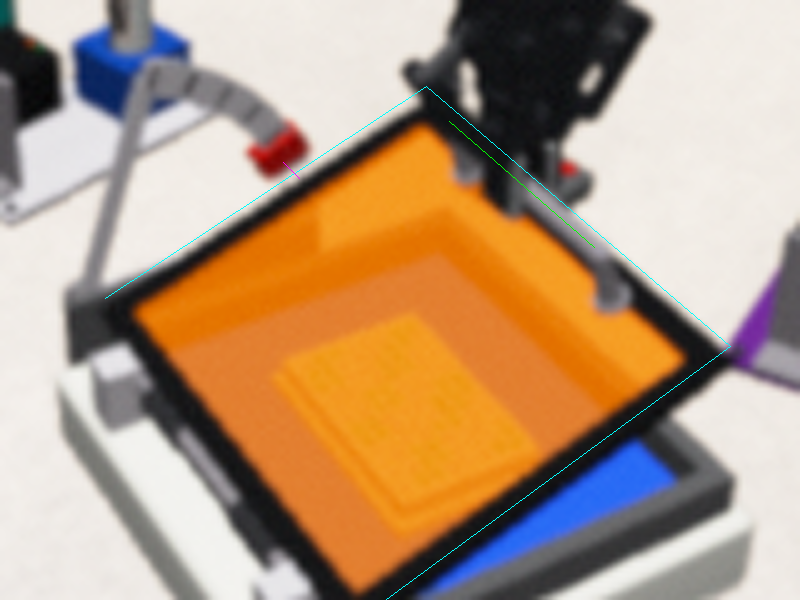

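Request:
{"name": "send_rows", "arguments": {
  "plan": [
    {"linear": [0, -0.17, 0.12], "roll": 0},
    {"linear": [0, -0.16, 0.13], "roll": 0},
    {"linear": [0, -0.15, 0.12], "roll": 0},
    {"linear": [0, 0, 0], "roll": 0},
    {"linear": [0, 0, 0], "roll": 0}
  ]
}}

```text
t: 22.4
tcp_pos: [0.537, 0.2168, 0.1924]
tool_rot: [0.513, -0.49, 0.487, -0.509]
force: [-6.7, 0.7, -1.8]
finger_gap: 0.119
```

Run:
```python
from ov import *
v=[.5997,.2200,np.radians(2.7)]
snap("wrist","w10"); im,s=snap("scene","s10",(240,170,420,340)); print(s["t"],s["tcp_pos"],s["force"],s["finger_gap"])
d=s["tcp_pos"]-np.array([.5044,.2155,.1166]); print(d, np.arcsin((.043+d[2])/.1997)-.217, np.arccos((.195-d[0])/.1997)-.217)
overlay("s10",.42,v,(250,180,410,300),5,"o10")
c=cv2.imread("pics/s10_raw.png")[190:240,275:335]; cv2.imwrite("pics/s10c.png",cv2.resize(c,None,fx=12,fy=12,interpolation=cv2.INTER_CUBIC))
snap("top","t10",(200,110,320,220))
for n in ["clip","shield_pointer"]:
  for c in ["scene","top"]: print(n,c,[([round(v) for v in d["extent"]],round(d["p"],2)) for d in manip.look_for(c,n)][:3])
```

```text
22.45 [0.53696276 0.21679451 0.19237214] [-6.72106537  0.22469686 -1.44695937] 0.11885657920320108
[0.03256276 0.00129451 0.07577214] 0.4199581582675185 0.4038121300066544
clip scene []
clip top []
shield_pointer scene [([273, 198, 396, 306], 0.91), ([234, 186, 295, 228], 0.59)]
shield_pointer top [([215, 145, 297, 207], 0.56)]
```

View pics/o10.png

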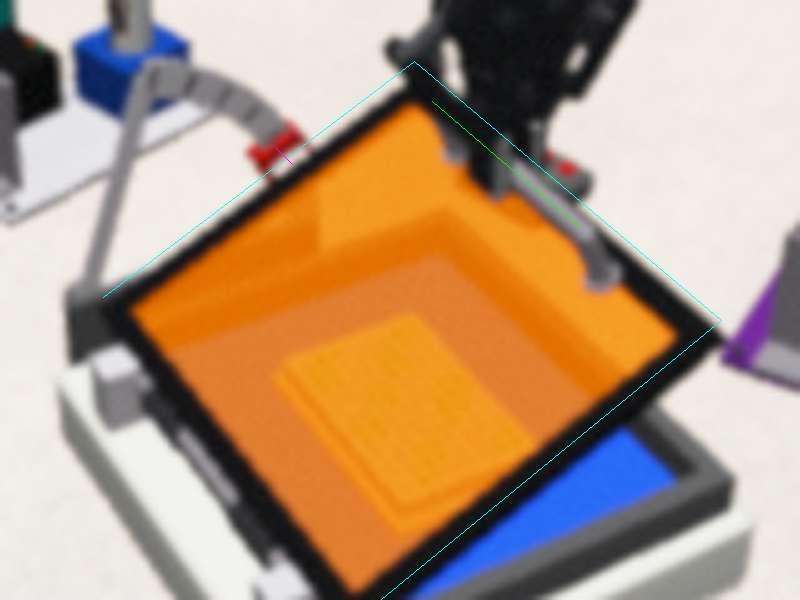

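View pics/s10c.png

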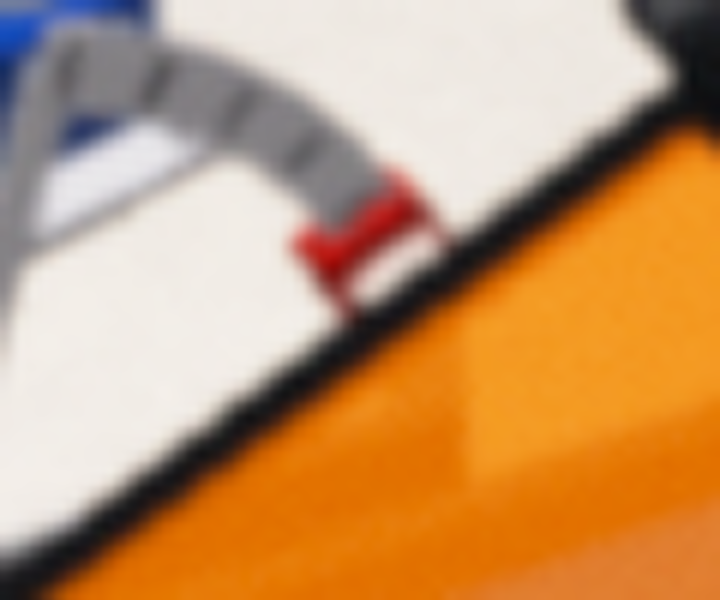

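View pics/t10.png

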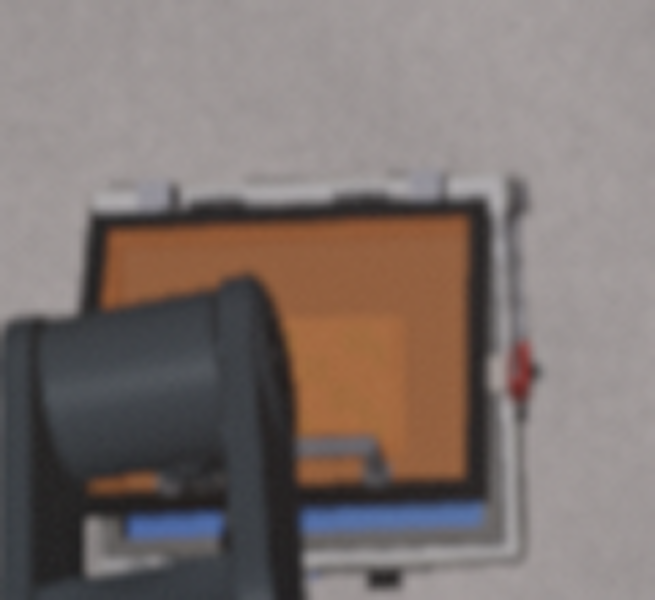

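View pics/w10.png

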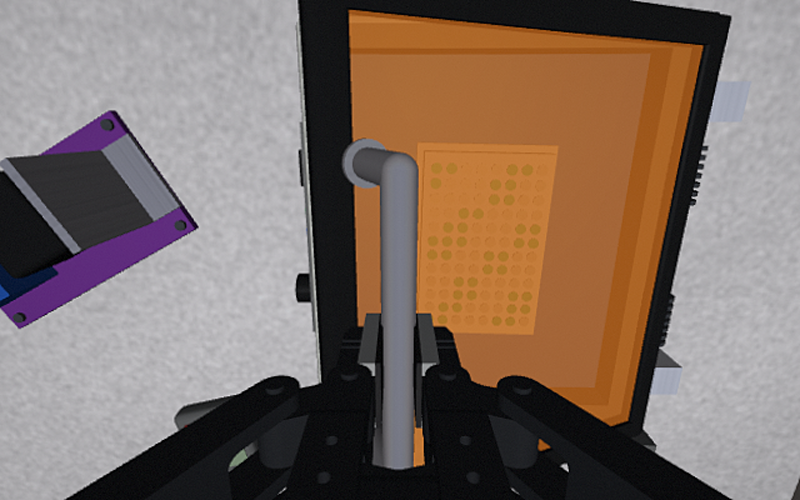

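Run:
```python
from ov import *
v=[.5997,.2200,np.radians(2.7)]; C=cam("scene")
for y in(-.127,-.132,-.137):
  for th in(0,.325,.40,.42,.44,.46): print(y,th,proj(C,vp(v,sh(th,.13,y,.005)))[0].round(1))
overlay("s8",0,v,(250,180,410,300),5,"o8",hs=(0,-.005))
a=cv2.imread("pics/s8_raw.png")[190:240,275:335];b=cv2.imread("pics/s10_raw.png")[190:240,275:335];c=cv2.imread("pics/s9_raw.png")[190:240,275:335]
cv2.imwrite("pics/cmp.png",cv2.resize(np.hstack([a[:,:55],c[:,:55],b[:,:55]]),None,fx=4.8,fy=4.8,interpolation=cv2.INTER_NEAREST))
```

```text
-0.127 0 [312.2 226.7]
-0.127 0.325 [309.5 215.2]
-0.127 0.4 [308.2 212.9]
-0.127 0.42 [307.8 212.3]
-0.127 0.44 [307.4 211.7]
-0.127 0.46 [307.  211.1]
-0.132 0 [311.3 225.7]
-0.132 0.325 [308.5 214.3]
-0.132 0.4 [307.2 211.9]
-0.132 0.42 [306.9 211.3]
-0.132 0.44 [306.5 210.7]
-0.132 0.46 [306.1 210.1]
-0.137 0 [310.4 224.8]
-0.137 0.325 [307.6 213.3]
-0.137 0.4 [306.3 211. ]
-0.137 0.42 [305.9 210.4]
-0.137 0.44 [305.5 209.8]
-0.137 0.46 [305.1 209.2]
```

View pics/o8.png

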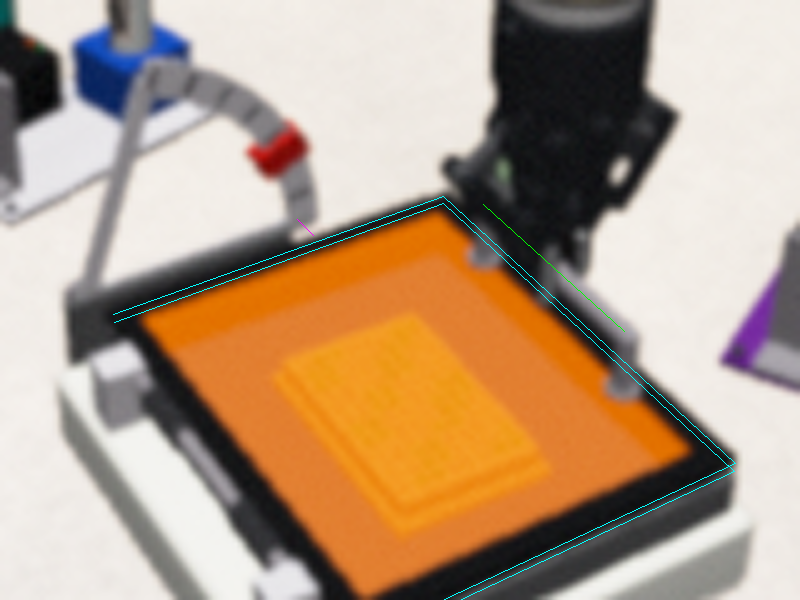

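View pics/cmp.png

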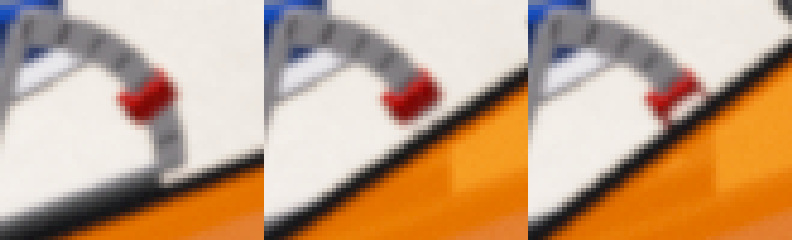

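Run:
```python
from ov import *
v=[.5997,.2200,np.radians(2.7)]; C=cam("scene"); k=12
outs=[]
for fn in("s8","s10"):
    im=cv2.resize(cv2.imread(f"pics/{fn}_raw.png")[195:235,290:323],None,fx=k,fy=k,interpolation=cv2.INTER_CUBIC)
    U=((proj(C,vp(v,box(.42)))-[290,195]+.5)*k)
    for a,b in E: cv2.line(im,tuple(int(t) for t in U[a]),tuple(int(t) for t in U[b]),(0,255,255),1)
    th=0 if fn=="s8" else .42
    for t in(th-.03,th,th+.03):
        U=((proj(C,vp(v,np.array([sh(t,.13,-.125,.005),sh(t,.13,-.1355,.005)])))-[290,195]+.5)*k).astype(int); cv2.line(im,tuple(int(q) for q in U[0]),tuple(int(q) for q in U[1]),(255,0,255),1)
    outs.append(im)
cv2.imwrite("pics/cmp2.png",np.hstack(outs))
```

```text
(no output)
```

View pics/cmp2.png

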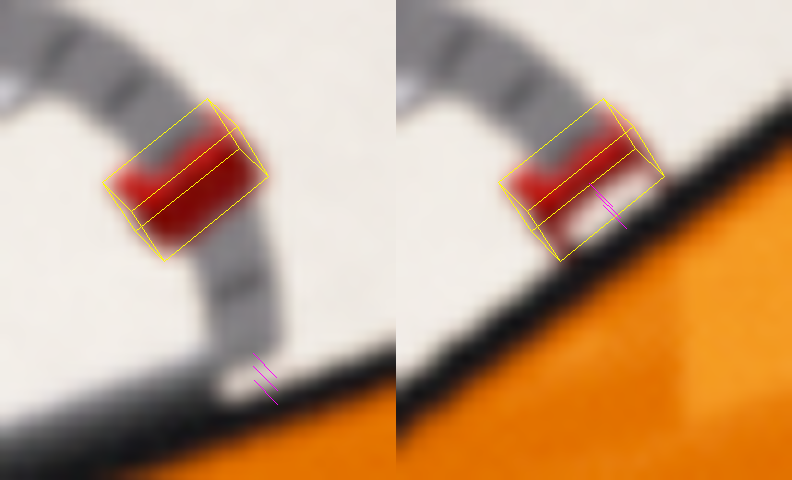

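Request:
{"name": "send_rows", "arguments": {
  "plan": [
    {"linear": [0, -0.07, 0.03], "roll": 0},
    {"linear": [0, 0, 0], "roll": 0},
    {"linear": [0, 0, 0], "roll": 0},
    {"linear": [0, 0, 0], "roll": 0},
    {"linear": [0, 0, 0], "roll": 0}
  ]
}}

```text
t: 23.38
tcp_pos: [0.5383, 0.2169, 0.1944]
tool_rot: [0.512, -0.49, 0.488, -0.509]
force: [-6.4, -0.4, -2.1]
finger_gap: 0.121
```

Run:
```python
from ov import *
im,s=snap("scene","s11",(220,130,400,300)); print(s["t"],s["tcp_pos"],s["force"],s["finger_gap"])
d=s["tcp_pos"]-np.array([.5044,.2155,.1166]); print(d, np.arcsin((.043+d[2])/.1997)-.217, np.arccos((.195-d[0])/.1997)-.217)
a=cv2.imread("pics/s11_raw.png")[195:235,290:323]
b=cv2.imread("pics/s10_raw.png")[195:235,290:323]
cv2.imwrite("pics/cmp3.png",cv2.resize(np.hstack([b,a]),None,fx=12,fy=12,interpolation=cv2.INTER_CUBIC))
```

```text
23.375 [0.53834829 0.21685597 0.19436791] [-6.41484314 -0.38584478 -2.14043562] 0.12105662666590952
[0.03394829 0.00135597 0.07776791] 0.4324477467544514 0.4156418547534453
```

View pics/cmp3.png

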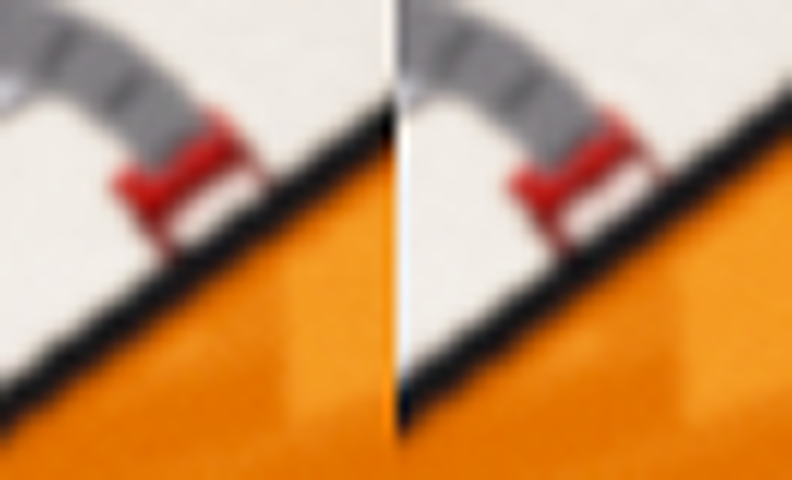

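View pics/s11.png

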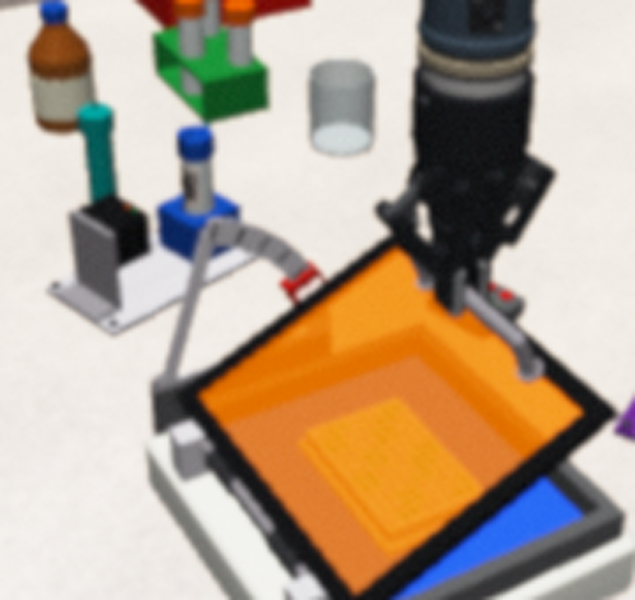

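```bash
python3 -c "
from station import manip
s=manip.sense();print(s['tcp_pos'],abs(s['qd']).max(),s['force']);print(manip.sign_off())"
```

```text
[0.53835414 0.21686159 0.19435407] 0.001557379801073672 [-6.57946469  0.87202403 -3.13692702]
the job is handed in; nothing more can be done
None
```

I did both parts in the order asked and handed the job in at about 23.5 s.

- **Tube:** I gripped the blue cap in the silver reader and turned it about 118°. I then let go and backed off, leaving it standing in its well. After release, the cap's ink line pointed at 17–18° and the reader's axis at about 18°, so the label faces the scanner to within roughly 1°. One rougher reading, taken over the short stretch from the cap's centre to the inner end of the ink line, gave 15°.

- **Shield:** I pinched the handle and raised the shield along its arc. The gripper is still holding it with a 40 N grip setting, and the arm was at rest when I handed in.
    - **Angle reached:** two readings from the arm's travel gave 0.416 and 0.432 rad. The clip fit in the wrist picture put the clip's middle at 0.42 rad. The scale ticks hinted at up to about 0.44 rad.
    - **Picture check:** the scene picture shows the white pointer inside the red clip, with its lower part hidden behind the frame. That check is only good to about 0.02 rad. The part detector found no clip in the scene or top pictures, so I read its position from the images myself.
    - **Side pull:** a steady pull of about 6 N on the gripper remained, well under the limits.

In the pictures I took, nothing else on the bench appears to have moved.

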